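# Load the finishing bowl and hold its dead-man button

### The arm

A 7-joint arm with a two-finger parallel gripper is mounted at the origin on the work surface. World frame = base frame: x ahead of the robot, y to its left, z up, the work surface at z = 0. Lengths are in m, angles in rad, forces in N, time in s.
With the tool pointing down it reaches from about 0.4 to 0.85 m from the base axis. Payload 10.4 kg.
Tool frame: the origin (TCP) lies on the mounting face of the last link; the fingertips stand r.tips_ahead ahead of it and the grasp point (between the pads) lies 164 mm ahead of it (r.tips_ahead is the distance from the TCP to the fingertips, in m); z points along the fingers, y is the line along which they close (so a half turn about z gives the same grasp; the last joint's range is limited). The gripper opens to 87 mm and grips with 3 to 60 N. Pads are 19 mm wide; open, the fingers measure 117 mm over their backs; the gripper's body (75 mm by 190 mm) begins 51 mm behind the grasp point.
Start: joints at [-1.233, 0.332, -0.065, 1.46, 0.022, 1.35, -0.088], TCP at [0.221, 0.585, 0.405] pointing down, gripper open.
Joint ranges: [-2.6, 2.6], [-0.5, 2.12], [-1.47, 1.34], [0.16, 2.42], [-1.27, 4.41], [0.06, 2.06], [-2.6, 2.6]. Speed limits (rad/s): [2.22, 2.22, 2.79, 2.79, 3.14, 3.14, 3.14].

### API

Orientations are given as a unit quaternion [x, y, z, w].
In Python, from bench import telemetry, imaging, job, r gives the robot as it stands.
- The arm moves only by the tool move_arm, never from a script. Its argument "steps" is a list of rows, each an object of numbers: "dx", "dy", "dz": the shift along the tool's x, y, z in cm; "spin": the turn about the tool's z in rad. In form: [{"dx": .., "dy": .., "dz": .., "spin": ..}, ...]. A call has 1 to 12 rows; each row shifts and turns the commanded pose from where the row before left it, along the tool's axes as they then stand; what a row does not reach is not made up. A row lasts 1/10 s, in which the tool goes at most 50 mm and 8.59 degrees, less where a joint would pass 70% of its speed; a pose out of reach is approached as far as the arm can. A call with a gripper value outside its range is refused whole. "claw" is the finger opening in cm, from 0 to 8.7, set as the call begins (left out, the last holds). The fingers move at their own pace and stop on an object; "squeeze" is the grip in N (left out, the last holds). Time passes only in rows, so rows that do not move let the fingers close. It gives the time, the measured TCP pose, the force, the opening and the grip force at its end, in the units of the state.
- telemetry.read_state(): the state, without advancing time (a new reading comes with each control period).
- imaging.camera(name): name is "scene" or "top"; returns a dict with "img" (400x640x3 uint8, red, green, blue), "camera_matrix" (3x3 intrinsics, pixels), "R" (3x3) and "t" (3): a world point X has camera coordinates R X + t. Camera axes: x right, y down, z forward; pixel columns grow to the right and rows downward; lengths in m; the calibration is good to about 2 mm. A picture is of the moment at which its call begins. There is no depth.
- job.close_job(): hands the job in; it is judged then, once.
The state is a dict: "time": time; "joint_positions": joint angles; "joint_vel": joint speeds; "joint_torque": joint torques, N m; "ee_pos": TCP position; "eef_rot": TCP orientation; "ft_force": force on the tool from outside, world axes, zero at the start; "torque": the same for the moment, N m; "width": finger opening in m; "grip_force": force on a finger pad.
Only numpy, scipy, OpenCV 4.12 (cv2) and the standard library are available. Lean on these libraries where they do the work, as an engineer would, in place of code of your own. Each camera call takes 0.05 s, during which the arm holds its last target. There are 200 camera calls.

### The job

Use the blue scoop to tip at least three of the four metal balls from the steel tray into the orange finishing bowl (do not handle the balls with the gripper), and stand the scoop back in the tray and let go of it. Then press the yellow dead-man button down to its middle run position, its top level with the green band on the post beside it, never right down into the red zone, and finish while still holding it there. Leave the spanner, the blue can and the small red-capped jar where they are.

Things in the scene. Friction and masses are not known exactly. Their poses are not given: they have to be found in the camera images.
- tray: Fixed steel tray, a straight channel 230 mm long (its own x) and 94 mm wide; origin: centre of its underside, on the bench. Walls 4 mm thick, 34 mm high, inner width 86 mm. Low 14 mm wall at the -x end, inner face at x = -111 mm. The scoop starts at the -x end, nose towards +x; the balls lie between the nose and the ramp at the +x end.
- tray_floor (a point): Centre of the tray's floor, 4 mm above the bench. The flat floor runs from x = -111 to +75 mm, then a ramp rises 30 mm over 36 mm to the 38 mm high end wall at +x.
- scoop_pan (a point): Blue plastic scoop, about 90 g: centre of the underside of its flat pan. x points out of the open nose, z up. Pan 64 mm long (x, lip at +32 mm), 76 mm wide (y), floor 2.5 mm thick, side and rear walls 28 mm high; front open, the first 12 mm a bare lip. It stands freely on the tray floor.
- scoop_grip (a point): Where to hold the scoop: the middle of its handle, 66 mm behind and 49 mm above scoop_pan, same axes. The handle is a straight bar 22 mm wide (along y) and 16 mm thick that rises backwards at 40 degrees from the rear wall, 88 mm long; pinch it across y from above.
- ball1_center (a point): Brass-coloured metal ball, 16 mm diameter, 18 g, at its centre; starts on the tray floor and rolls freely.
- ball2_center (a point): Brass-coloured metal ball, 16 mm diameter, 18 g, at its centre; starts on the tray floor and rolls freely.
- ball3_center (a point): Brass-coloured metal ball, 16 mm diameter, 18 g, at its centre; starts on the tray floor and rolls freely.
- ball4_center (a point): Brass-coloured metal ball, 16 mm diameter, 18 g, at its centre; starts on the tray floor and rolls freely.
- bowl_in (a point): Fixed vibratory finishing bowl, green base and orange open bowl: centre of the inner floor, 55 mm above the bench. Inner radius 66 mm at the floor, 86 mm at the rim, outer radius 90 mm.
- bowl_rim (a point): Centre of the mouth of the same bowl, 115 mm above the bench.
- station: Grey run station, a fixed box 120 x 130 x 55 mm; origin: centre of its underside. The yellow dead-man button is at its centre. A post 14 mm in diameter and 102 mm tall, 50 mm to its +y side, is a scale: green band 84 to 91 mm above the bench, red zone below 79 mm.
- plunger_top (a point): Centre of the top of the yellow dead-man button, a disc 48 mm in diameter, 12 mm thick. The top is 100 mm above the bench when released and goes straight down when pressed; it is in the run position when level with the green band of the post.
- plunger (a joint): How far the dead-man button is pressed, m: 0 released, 0.024 bottomed. Spring: about 4 N to start, rising by 0.35 N per mm (about 8 N at the middle). The run position is 9 to 16 mm, aim for 12.5 mm; beyond 21 mm it trips. It springs back up when let go.
- jar: Bystander, loose: small clear jar with red cap, 44 mm diameter, 60 mm tall; origin at its underside.
- spanner: Bystander, loose: steel spanner lying flat; origin at its underside.
- spray: Bystander, loose: blue can, 52 mm diameter, 140 mm tall; origin at its underside.
Not all that is in view belongs to the job. Several things have the shape of the tray; the one meant has the colours described above. What is shaped like the part that bears scoop_pan but pink is not meant.

How it is judged:
On the way, in this order (a step that is already met when the one before it is completed fails the run):
1. at least three balls are in the bowl ((((horizontal distance between ball2_center and bowl_in below 0.085 m and height (world z) of ball2_center between 0.05 and 0.108 m) and (horizontal distance between ball3_center and bowl_in below 0.085 m and height (world z) of ball3_center between 0.05 and 0.108 m) and (horizontal distance between ball4_center and bowl_in below 0.085 m and height (world z) of ball4_center between 0.05 and 0.108 m)) or ((horizontal distance between ball1_center and bowl_in below 0.085 m and height (world z) of ball1_center between 0.05 and 0.108 m) and (horizontal distance between ball3_center and bowl_in below 0.085 m and height (world z) of ball3_center between 0.05 and 0.108 m) and (horizontal distance between ball4_center and bowl_in below 0.085 m and height (world z) of ball4_center between 0.05 and 0.108 m)) or ((horizontal distance between ball1_center and bowl_in below 0.085 m and height (world z) of ball1_center between 0.05 and 0.108 m) and (horizontal distance between ball2_center and bowl_in below 0.085 m and height (world z) of ball2_center between 0.05 and 0.108 m) and (horizontal distance between ball4_center and bowl_in below 0.085 m and height (world z) of ball4_center between 0.05 and 0.108 m)) or ((horizontal distance between ball1_center and bowl_in below 0.085 m and height (world z) of ball1_center between 0.05 and 0.108 m) and (horizontal distance between ball2_center and bowl_in below 0.085 m and height (world z) of ball2_center between 0.05 and 0.108 m) and (horizontal distance between ball3_center and bowl_in below 0.085 m and height (world z) of ball3_center between 0.05 and 0.108 m)))), for 0.2 s.
2. the scoop stands in the tray again, let go (x of scoop_pan in the frame of tray between -0.105 and 0.06 m and y of scoop_pan in the frame of tray between -0.03 and 0.03 m and height (world z) of scoop_pan below 0.025 m and angle between scoop_pan's own z axis and vertical below 0.4 rad and contact force between the fingers and scoop below 0.2 N), for 0.2 s.
3. the dead-man button is held in its run position (value of joint plunger between 0.008 and 0.017 m and contact force between any of the fingers, the arm and plunger above 1 N), for 0.5 s.
At the end, for the whole second after the job is handed in: At least three balls lie in the bowl (within 85 mm of its axis, below the rim), the scoop stands untouched in the tray (pan within 25 mm of the bench height, tilt under 0.4 rad), and the robot holds the button still, pressed 8 to 17 mm with over 1 N, through the last second (all of step 2 and all of step 3 and (((horizontal distance between ball2_center and bowl_in below 0.085 m and height (world z) of ball2_center between 0.05 and 0.108 m) and (horizontal distance between ball3_center and bowl_in below 0.085 m and height (world z) of ball3_center between 0.05 and 0.108 m) and (horizontal distance between ball4_center and bowl_in below 0.085 m and height (world z) of ball4_center between 0.05 and 0.108 m)) or ((horizontal distance between ball1_center and bowl_in below 0.085 m and height (world z) of ball1_center between 0.05 and 0.108 m) and (horizontal distance between ball3_center and bowl_in below 0.085 m and height (world z) of ball3_center between 0.05 and 0.108 m) and (horizontal distance between ball4_center and bowl_in below 0.085 m and height (world z) of ball4_center between 0.05 and 0.108 m)) or ((horizontal distance between ball1_center and bowl_in below 0.085 m and height (world z) of ball1_center between 0.05 and 0.108 m) and (horizontal distance between ball2_center and bowl_in below 0.085 m and height (world z) of ball2_center between 0.05 and 0.108 m) and (horizontal distance between ball4_center and bowl_in below 0.085 m and height (world z) of ball4_center between 0.05 and 0.108 m)) or ((horizontal distance between ball1_center and bowl_in below 0.085 m and height (world z) of ball1_center between 0.05 and 0.108 m) and (horizontal distance between ball2_center and bowl_in below 0.085 m and height (world z) of ball2_center between 0.05 and 0.108 m) and (horizontal distance between ball3_center and bowl_in below 0.085 m and height (world z) of ball3_center between 0.05 and 0.108 m))) and velocity of joint plunger between -0.01 and 0.01 m/s); the arm keeps its last pose, push and grip.
It fails at once if the gripper touches a ball (contact force between the fingers and ball1 above 1 N or contact force between the fingers and ball2 above 1 N or contact force between the fingers and ball3 above 1 N or contact force between the fingers and ball4 above 1 N).
It fails at once if the dead-man button is pressed into the red zone (over 21 mm) (value of joint plunger above 0.021 m).
It fails at once if a bystander is pushed over 30 mm (distance of any of jar, spanner, spray from where it was at the start of the episode above 0.03 m).
It also fails if it takes over 69 s, if anything falls off the work surface, if the arm or the gripper's body presses on something with over 40 N, if the wrist force passes 120 N, or if a joint passes its speed limit or range.

## Working session

There is one attempt and no reset: what is moved stays moved. The work goes in short steps, Python scripts to look and compute and a tool call to move; the robot and the scene stay as the last step left them, time stands still between calls to the robot, and variables do not carry over. Pictures are saved under pics/ and viewed, at most 10 in all, crops included, and the job is handed in when it is done.

Besides the shell and the picture viewer there is one more tool, called after ">>>" by a JSON object that holds its "name" and its "arguments", one argument or row to a line. move_arm: Moves the arm, as the interface text tells. Its arguments: {"type":"object","properties":{"steps":{"type":"array","items":{"type":"object","properties":{"dx":{"type":"number"},"dy":{"type":"number"},"dz":{"type":"number"},"spin":{"type":"number"}}}},"claw":{"type":"number"},"squeeze":{"type":"number"}},"required":["steps"]}

```bash
ls; mkdir -p pics; python3 - <<'E'
from bench import telemetry, imaging, job, r
import cv2
print(telemetry.read_state(), r.tips_ahead)
for n in("scene","top"):
    c=imaging.camera(n); cv2.imwrite(f"pics/{n}0.png",c["img"][:,:,::-1]); print(n,c["camera_matrix"],c["R"],c["t"])
E
```

```text
pics
{'time': 0.0, 'joint_positions': array([-1.23264278,  0.33288127, -0.06469517,  1.46086915,  0.02163079,
        1.34992924, -0.08851373]), 'joint_vel': array([-7.72992049e-04,  9.33733418e-04, -6.60598786e-04,  4.52300296e-04,
        8.55712959e-04, -7.50316921e-04,  7.73025090e-05]), 'joint_torque': array([ 5.49320303e-04, -6.23258328e+01,  2.48802023e-02, -3.89886189e+01,
       -6.13189023e-02,  3.99486395e-02,  1.67097114e-04]), 'ee_pos': array([0.22057362, 0.58466415, 0.40398236]), 'eef_rot': array([ 1.79396302e-01,  9.83776643e-01, -6.90933247e-04, -7.79405854e-05]), 'ft_force': array([ 0.71111602, -0.34092132, -0.10112485]), 'torque': array([ 0.02458832, -0.0081546 ,  0.02090522]), 'grip_force': 0.0, 'width': 0.08678605156079797} 0.1822
scene [[485.68885797   0.         319.92261058]
 [  0.         485.68885797 200.92718056]
 [  0.           0.           1.        ]] [[-0.74924759  0.66226018  0.00628455]
 [ 0.38193994  0.43982079 -0.81282197]
 [-0.5410637  -0.60660458 -0.58247828]] [ 0.34721201 -0.08176704  1.46062957]
top [[452.11553603   0.         320.07820666]
 [  0.         452.11553603 197.18641033]
 [  0.           0.           1.        ]] [[-0.02287819 -0.9996626  -0.01229955]
 [-0.98365009  0.02470656 -0.17838746]
 [ 0.17863115  0.00801727 -0.98388345]] [0.00923109 0.48479551 1.04496899]
```

View pics/scene0.png

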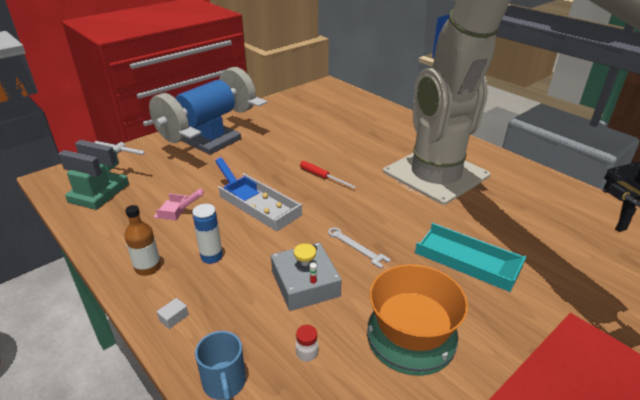

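View pics/top0.png

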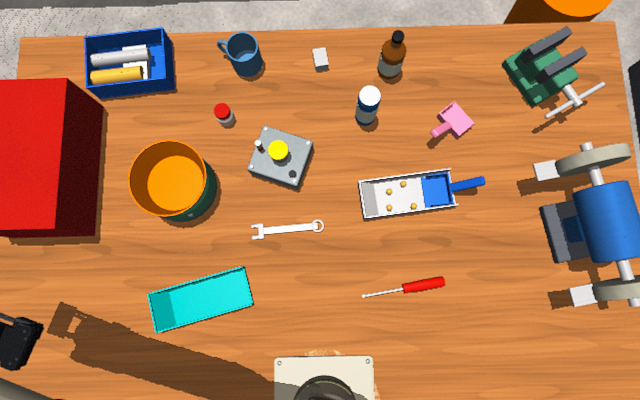

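Two trays are in the top view: steel grey at (410,193), holding the blue scoop at (437,190), and teal at (200,300). There are also two scoops, blue at (437,190) and pink at (455,120). The steel tray and blue scoop match the description. I'll confirm that in one enlarged crop.

```bash
cat > h.py <<'E'
import numpy as np, cv2
from bench import telemetry, imaging, job, r
def cam(n): return imaging.camera(n)
def P(c): return c["camera_matrix"]@np.c_[c["R"],c["t"]]
def tri(cs,ct,ps,pt):
    X=cv2.triangulatePoints(P(cs),P(ct),np.float64(ps).reshape(2,1),np.float64(pt).reshape(2,1))
    return (X[:3]/X[3]).ravel()
def onz(c,p,z):
    C=-c["R"].T@c["t"]; d=c["R"].T@np.linalg.solve(c["camera_matrix"],[p[0],p[1],1.]); return C+d*(z-C[2])/d[2]
def proj(c,X):
    u=P(c)@np.r_[X,1]; return u[:2]/u[2]
def crop(c,x0,y0,x1,y1,k): return cv2.resize(c["img"][y0:y1,x0:x1,::-1],None,fx=k,fy=k,interpolation=cv2.INTER_CUBIC)
E
python3 - <<'E'
from h import *
s=cam("scene");t=cam("top")
a=crop(t,350,160,490,225,5); b=crop(s,205,152,305,232,3.5)
k=crop(s,265,235,345,315,3.5); im=np.zeros((325+280,700,3),np.uint8)[:600]
im[:325,:700]=a; im[325:600,:350]=b[:275]; im[325:600,360:640]=k[:275]
cv2.imwrite("pics/c1.png",im)
E
```

```text
(no output)
```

View pics/c1.png

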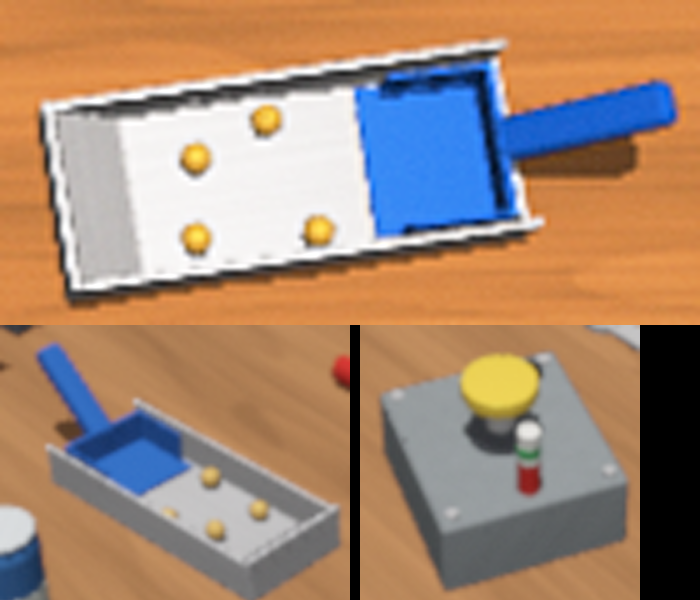

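The crop shows the grey steel tray with the blue scoop at its -x end, handle to the right (handle end at top px ≈(483,181)), and four brass balls in front. Below it is the yellow button with the post. I'll triangulate these points.

```bash
python3 - <<'E'
from h import *
np.set_printoptions(precision=4,suppress=True)
s=cam("scene");t=cam("top")
T={k:tri(s,t,a,b) for k,(a,b) in dict(pxA=((300.7,205.4),(364.4,219.4)),pxB=((276.4,220),(359,181)),mxA=((244.1,174.3),(458,204.4)),mxB=((219.3,188.3),(451,169)),hend=((219.3,160.6),(483,180.6)),btn=((304.7,251.6),(278.5,150)),post=((313.3,265.6),(259,145))).items()}
for k,v in T.items(): print(k,v)
for n,c in (("scene",s),("top",t)):
    hsv=cv2.cvtColor(c["img"],cv2.COLOR_RGB2HSV)
    m=cv2.inRange(hsv,(8,200,120),(18,255,255)); 
    cc=cv2.connectedComponentsWithStats(m)[2:]; 
    for st,ce in zip(*cc):
        if st[4]>500: print(n,"orange",st,ce)
    m=cv2.inRange(hsv,(24,150,120),(34,255,255)); cc=cv2.connectedComponentsWithStats(m)[2:]
    for st,ce in zip(*cc):
        if st[4]>60: print(n,"yellow",st,ce)
# tray from top at known heights
c=[onz(t,p,z) for p,z in (((364.4,219.4),.038),((359,181),.038),((458,204.4),.034),((451,169),.034))]
print(np.array(c))
o=(c[0]+c[1]+c[2]+c[3])/4; a=(c[0]+c[1]-c[2]-c[3])/2; print("ctr",o,"ax",a,np.linalg.norm(a),"yaw",np.arctan2(a[1],a[0]))
print("handle", onz(t,(483,180.6),.004+.049+.0283+.006), onz(t,(452,187.4),.033))
for u,v in ((195,157),(265,120),(195,238),(318,230)): print("ball",onz(t,(350+u/5,160+v/5),.012))
print("lip",onz(t,(350+355/5,160+90/5),.0065),onz(t,(350+377/5,160+236/5),.0065))
E
```

```text
pxA [ 0.4319 -0.1096  0.0282]
pxB [ 0.5238 -0.0977  0.0341]
mxA [ 0.4603 -0.3352  0.029 ]
mxB [ 0.5496 -0.326   0.0249]
hend [ 0.5078 -0.3846  0.0715]
btn [0.5898 0.0924 0.0944]
post [0.6038 0.1376 0.0944]
scene orange [     0      0    640    400 255784] [319.4022 199.3965]
scene yellow [     0      0    640    400 255717] [319.5166 199.4422]
scene yellow [294 244  22  17 283] [304.523 251.742]
top orange [     0      0    640    400 252205] [320.2834 200.5525]
top orange [543   0  69  17 822] [578.0499   6.472 ]
top orange [ 128  140   78   77 2477] [159.4627 173.4473]
top yellow [     0      0    640    400 255554] [319.6523 199.6245]
top yellow [ 91  69  48   9 131] [114.6489  72.8626]
top yellow [268 140  20  20 306] [277.719  149.7745]
[[ 0.4292 -0.1073  0.038 ]
 [ 0.5235 -0.098   0.038 ]
 [ 0.4606 -0.3347  0.034 ]
 [ 0.5487 -0.3244  0.034 ]]
ctr [ 0.4905 -0.2161  0.036 ] ax [-0.0283  0.2269  0.004 ] 0.22869719632208632 yaw 1.6948276447530872
handle [ 0.5065 -0.3807  0.0873] [ 0.5029 -0.3237  0.033 ]
ball [ 0.5009 -0.1734  0.012 ]
ball [ 0.5188 -0.209   0.012 ]
ball [ 0.4603 -0.1713  0.012 ]
ball [ 0.4628 -0.232   0.012 ]
lip [ 0.5341 -0.2558  0.0065] [ 0.4599 -0.262   0.0065]
```

```bash
cat >> h.py <<'E'
from scipy.optimize import least_squares
from scipy.spatial.transform import Rotation as Ro
def rel(target):
    st=telemetry.read_state(); R=Ro.from_quat(st["eef_rot"]).as_matrix(); d=R.T@(np.array(target)-st["ee_pos"])*100
    yaw=np.degrees(np.arctan2(R[1,0],R[0,0])); print("t %.2f"%st["time"],"pos",st["ee_pos"].round(4),"yaw %.2f"%yaw,"tilt",R[:,2].round(3),"rel cm",d.round(2),"F",st["ft_force"].round(1),"w",round(st["width"],4),"g",round(st["grip_force"],1))
E
python3 - <<'E'
from h import *
np.set_printoptions(precision=4,suppress=True)
s=cam("scene");t=cam("top")
th=np.linspace(0,6.283,180)
def ext(c,x,y):
    p=np.array([proj(c,[x+.09*np.cos(a),y+.09*np.sin(a),.115]) for a in th]); return p.min(0),p.max(0)
def f(q):
    a,b=ext(t,*q);c,d=ext(s,*q); return [a[0]-128,b[0]-206.5,a[1]-140,c[0]-370,d[0]-466,c[1]-271.5]
o=least_squares(f,[.53,.3]); print("bowl",o.x,o.fun)
print("btn top-only",onz(t,(277.7,149.8),.1),"scene-only",onz(s,(304.5,251),.1),"post",onz(t,(259,145),.102))
E
```

```text
bowl [0.5325 0.3478] [-1.9267 -1.5735 -3.1022 -1.7183  1.5686 -5.9828]
btn top-only [0.5892 0.0932 0.1   ] scene-only [0.5925 0.0961 0.1   ] post [0.6014 0.1365 0.102 ]
```

>>> {"name": "move_arm", "arguments": {
  "steps": [
    {"spin":0.137},
    {"spin":0.137},
    {"spin":0.137},
    {"spin":0.137},
    {"spin":0.137},
    {"spin":0.137},
    {"spin":0.137},
    {"spin":0.137},
    {"dx":-3.1,"dy":2.5},
    {"dx":-3.1,"dy":2.5},
    {"dx":-3.1,"dy":2.5},
    {"dx":-3.1,"dy":2.5}
  ],
  "claw": 7
}}

```text
$.steps[0]: bad value
```

>>> {"name": "move_arm", "arguments": {
  "steps": [
    {"dx":-3.1,"dy":2.5},
    {"dx":-3.1,"dy":2.5},
    {"dx":-3.1,"dy":2.5},
    {"dx":-3.1,"dy":2.5},
    {"dx":-3.1,"dy":2.5},
    {"dx":-3.1,"dy":2.5},
    {"dx":-4,"dy":-0.4},
    {"dx":-4,"dy":-0.4},
    {"dx":-4,"dy":-0.4},
    {"dx":-4,"dy":-0.4},
    {"dx":-4,"dy":-0.4},
    {"dx":-4,"dy":-0.4}
  ]
}}

```text
$.steps[0]: bad value
```

```bash
python3 -c "
from h import *
rel([.504,-.354,.317])"
```

```text
t 0.40 pos [0.2206 0.5848 0.4047] yaw 159.33 tilt [-0. -0. -1.] rel cm [-59.65 -77.83   8.78] F [-0.1 -0.6  0.8] w 0.0873 g 0.0
```

>>> {"name": "move_arm", "arguments": {
  "steps": [
    {"dx":0,"dy":0,"dz":0,"spin":0.137},
    {"dx":0,"dy":0,"dz":0,"spin":0.137},
    {"dx":0,"dy":0,"dz":0,"spin":0.137},
    {"dx":0,"dy":0,"dz":0,"spin":0.137},
    {"dx":0,"dy":0,"dz":0,"spin":0.137},
    {"dx":0,"dy":0,"dz":0,"spin":0.137},
    {"dx":0,"dy":0,"dz":0,"spin":0.137},
    {"dx":0,"dy":0,"dz":0,"spin":0.137},
    {"dx":-3.1,"dy":2.5,"dz":0,"spin":0},
    {"dx":-3.1,"dy":2.5,"dz":0,"spin":0},
    {"dx":-3.1,"dy":2.5,"dz":0,"spin":0},
    {"dx":-3.1,"dy":2.5,"dz":0,"spin":0}
  ],
  "claw": 7,
  "squeeze": 20
}}

```text
time: 1.6
ee_pos: [0.335, 0.4717, 0.4049]
eef_rot: [0.666, 0.746, 0.0, -0.0]
ft_force: [1.2, -0.0, 0.1]
width: 0.0702
grip_force: 0.0
```

>>> {"name": "move_arm", "arguments": {
  "steps": [
    {"dx":-3.1,"dy":2.5,"dz":0,"spin":0},
    {"dx":-3.1,"dy":2.5,"dz":0,"spin":0},
    {"dx":-3.1,"dy":2.5,"dz":0,"spin":0},
    {"dx":-3.1,"dy":2.5,"dz":0,"spin":0},
    {"dx":-3.1,"dy":2.5,"dz":0,"spin":0},
    {"dx":-3.1,"dy":2.5,"dz":0,"spin":0},
    {"dx":-4,"dy":-0.4,"dz":0,"spin":0},
    {"dx":-4,"dy":-0.4,"dz":0,"spin":0},
    {"dx":-4,"dy":-0.4,"dz":0,"spin":0},
    {"dx":-4,"dy":-0.4,"dz":0,"spin":0},
    {"dx":-4,"dy":-0.4,"dz":0,"spin":0},
    {"dx":-4,"dy":-0.4,"dz":0,"spin":0}
  ]
}}

```text
time: 2.8
ee_pos: [0.5074, 0.0624, 0.4049]
eef_rot: [0.666, 0.746, 0.0, -0.0]
ft_force: [0.8, 0.4, 0.6]
width: 0.0702
grip_force: 0.0
```

>>> {"name": "move_arm", "arguments": {
  "steps": [
    {"dx":-4,"dy":-0.4,"dz":0,"spin":0},
    {"dx":-4,"dy":-0.4,"dz":0,"spin":0},
    {"dx":-4,"dy":-0.4,"dz":0,"spin":0},
    {"dx":-4,"dy":-0.4,"dz":0,"spin":0},
    {"dx":-4,"dy":-0.4,"dz":0,"spin":0},
    {"dx":-4,"dy":-0.4,"dz":1,"spin":0},
    {"dx":-4,"dy":-0.4,"dz":1,"spin":0},
    {"dx":-3,"dy":-0.4,"dz":1,"spin":0},
    {"dx":-3,"dy":-0.4,"dz":1,"spin":0},
    {"dx":-3,"dy":-0.4,"dz":1,"spin":0},
    {"dx":0,"dy":0,"dz":0,"spin":0}
  ]
}}

```text
time: 3.9
ee_pos: [0.5083, -0.3119, 0.3535]
eef_rot: [0.668, 0.744, -0.001, -0.0]
ft_force: [-0.9, 0.2, -0.6]
width: 0.0703
grip_force: 0.0
```

```bash
python3 - <<'E'
from h import *
rel([.504,-.354,.317])
s=cam("scene");t=cam("top")
a=crop(t,350,160,490,225,5); b=crop(s,195,102,310,232,3); g=crop(s,360,255,475,375,3)[:360]; h=b[:390]
im=np.zeros((600,800,3),np.uint8); im[:325,:700]=a; im[325:600,:345]=cv2.resize(b,(345,390))[:275]; im[325:600,400:745]=g[:275]
cv2.imwrite("pics/c2.png",im)
E
```

```text
t 3.90 pos [ 0.5083 -0.3119  0.3535] yaw 96.23 tilt [-0.002 -0.002 -1.   ] rel cm [-4.13 -0.88  3.65] F [-0.9  0.2 -0.6] w 0.0703 g 0.0
```

View pics/c2.png

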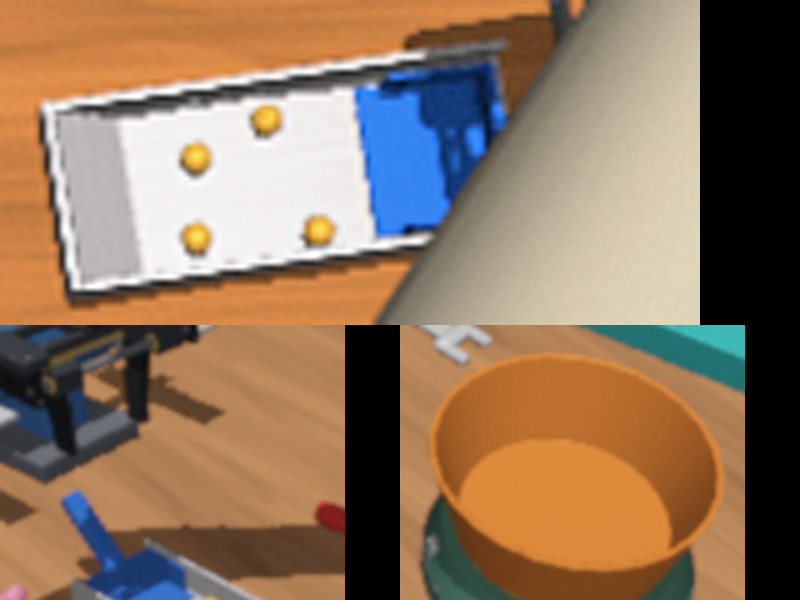

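The bowl rim in the scene view spans columns 371–467 with its top at row 265, which fits bowl centre ≈(0.532, 0.348). The balls and scoop haven't moved. Descending to the handle.

>>> {"name": "move_arm", "arguments": {
  "steps": [
    {"dx":-2,"dy":-0.4,"dz":0,"spin":0},
    {"dx":-2.1,"dy":-0.5,"dz":0,"spin":0},
    {"dx":0,"dy":0,"dz":2.5,"spin":0},
    {"dx":0,"dy":0,"dz":2.5,"spin":0},
    {"dx":0,"dy":0,"dz":2.5,"spin":0},
    {"dx":0,"dy":0,"dz":2.5,"spin":0},
    {"dx":0,"dy":0,"dz":2,"spin":0},
    {"dx":0,"dy":0,"dz":1.6,"spin":0},
    {"dx":0,"dy":0,"dz":0,"spin":0}
  ]
}}

```text
time: 4.9
ee_pos: [0.5059, -0.3484, 0.217]
eef_rot: [0.665, 0.747, -0.0, -0.001]
ft_force: [-1.1, 0.5, -0.6]
width: 0.0699
grip_force: 0.0
```

```bash
python3 - <<'E'
from h import *
rel([.504,-.354,.217])
s=cam("scene");t=cam("top")
im=crop(s,190,130,310,235,5)[:525]
cv2.imwrite("pics/c3.png",im)
E
```

```text
t 4.90 pos [ 0.5059 -0.3484  0.217 ] yaw 96.62 tilt [-0.002  0.002 -1.   ] rel cm [-0.53 -0.25  0.  ] F [-1.1  0.5 -0.6] w 0.0699 g 0.0
```

View pics/c3.png

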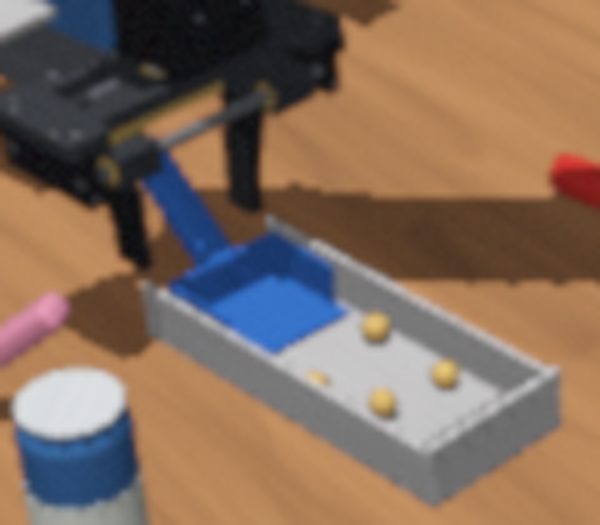

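The open fingers straddle the blue handle, with fingertips at crop (140,260) and (245,205). Small correction, then close.

>>> {"name": "move_arm", "arguments": {
  "steps": [
    {"dx":-0.5,"dy":-0.2,"dz":0,"spin":0},
    {"dx":0,"dy":0,"dz":0,"spin":0},
    {"dx":0,"dy":0,"dz":0,"spin":0}
  ]
}}

```text
time: 5.3
ee_pos: [0.5044, -0.3554, 0.2194]
eef_rot: [0.666, 0.746, 0.0, 0.001]
ft_force: [0.1, 0.2, 0.7]
width: 0.0699
grip_force: 0.0
```

>>> {"name": "move_arm", "arguments": {
  "steps": [
    {"dx":0,"dy":0,"dz":0,"spin":0},
    {"dx":0,"dy":0,"dz":0,"spin":0},
    {"dx":0,"dy":0,"dz":0,"spin":0},
    {"dx":0,"dy":0,"dz":0,"spin":0},
    {"dx":0,"dy":0,"dz":0,"spin":0},
    {"dx":0,"dy":0,"dz":0,"spin":0},
    {"dx":0,"dy":0,"dz":0,"spin":0},
    {"dx":0,"dy":0,"dz":0,"spin":0}
  ],
  "claw": 0.5,
  "squeeze": 25
}}

```text
time: 6.1
ee_pos: [0.5044, -0.355, 0.2187]
eef_rot: [0.666, 0.746, 0.0, -0.0]
ft_force: [0.9, -0.2, 1.5]
width: 0.0218
grip_force: 24.7
```

```bash
python3 - <<'E'
from h import *
np.set_printoptions(precision=4,suppress=True)
st=telemetry.read_state(); g=st["ee_pos"]-[0,0,.164]
rel([.504,-.354,.217])
t0=np.array([.4905,-.2161,0]); 
for yaw in (96.5,97.1):
    a=np.radians(yaw); ax=np.array([np.cos(a),np.sin(a),0]); ly=np.array([-np.sin(a),np.cos(a),0]); print(yaw,"grip in tray",(g-t0)@ax,(g-t0)@ly)
E
```

```text
t 6.10 pos [ 0.5044 -0.355   0.2187] yaw 96.53 tilt [ 0.  0. -1.] rel cm [ 0.11 -0.03  0.17] F [ 0.9 -0.2  1.5] w 0.0218 g 24.7
96.5 grip in tray -0.13960195005540382 0.001898868434953655
97.1 grip in tray -0.13957441105159057 0.003360645801979644
```

>>> {"name": "move_arm", "arguments": {
  "steps": [
    {"dx":0.8,"dy":0.1,"dz":0,"spin":0},
    {"dx":1,"dy":0.1,"dz":0,"spin":0},
    {"dx":1,"dy":0,"dz":0,"spin":0},
    {"dx":1,"dy":0,"dz":0,"spin":0},
    {"dx":1,"dy":0,"dz":0,"spin":0},
    {"dx":1,"dy":0,"dz":0,"spin":0},
    {"dx":1,"dy":0,"dz":0,"spin":0},
    {"dx":1,"dy":0,"dz":0,"spin":0},
    {"dx":1,"dy":0,"dz":0,"spin":0},
    {"dx":1,"dy":0,"dz":0,"spin":0},
    {"dx":1,"dy":0,"dz":0,"spin":0}
  ]
}}

```text
time: 7.2
ee_pos: [0.494, -0.2467, 0.2188]
eef_rot: [0.666, 0.746, 0.0, 0.0]
ft_force: [0.6, -1.9, 1.2]
width: 0.0219
grip_force: 24.7
```

```bash
python3 - <<'E'
from h import *
rel([.504,-.354,.217])
s=cam("scene");t=cam("top")
b=crop(s,215,130,315,235,4); a=crop(t,350,160,450,225,4)
im=np.zeros((420,800,3),np.uint8); im[:420,:400]=b; im[:260,400:]=a
cv2.imwrite("pics/c4.png",im)
E
```

```text
t 7.20 pos [ 0.494  -0.2467  0.2188] yaw 96.53 tilt [ 0. -0. -1.] rel cm [-10.77  -0.23   0.18] F [ 0.6 -1.9  1.2] w 0.0219 g 24.7
```

View pics/c4.png

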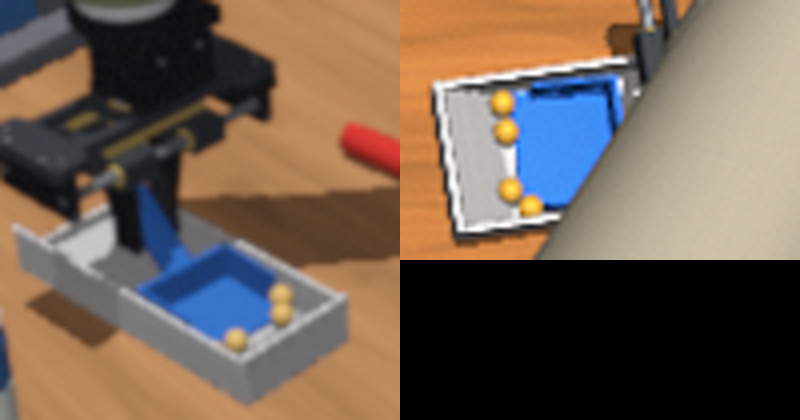

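Four balls sit at the lip against the ramp, at top-crop (503,101), (507,131), (511,189) and (531,207). I'll push on up the ramp so they ride into the pan and the nose tilts up.

>>> {"name": "move_arm", "arguments": {
  "steps": [
    {"dx":0.8,"dy":0,"dz":0,"spin":0},
    {"dx":0.8,"dy":0,"dz":0,"spin":0},
    {"dx":0.8,"dy":0,"dz":0,"spin":0},
    {"dx":0.5,"dy":0,"dz":0,"spin":0},
    {"dx":0.3,"dy":0,"dz":0,"spin":0},
    {"dx":0,"dy":0,"dz":0,"spin":0},
    {"dx":0,"dy":0,"dz":0,"spin":0}
  ]
}}

```text
time: 8.0
ee_pos: [0.492, -0.2229, 0.223]
eef_rot: [0.668, 0.744, -0.001, 0.009]
ft_force: [6.0, -28.5, 16.4]
width: 0.0214
grip_force: 25.0
```

```bash
python3 - <<'E'
from h import *
rel([.504,-.354,.217])
s=cam("scene");t=cam("top")
b=crop(s,215,130,315,235,4); a=crop(t,350,160,450,225,4)
im=np.zeros((420,800,3),np.uint8); im[:420,:400]=b; im[:260,400:]=a
cv2.imwrite("pics/c5.png",im)
E
```

```text
t 8.00 pos [ 0.492  -0.2229  0.223 ] yaw 96.19 tilt [ 0.012 -0.013 -1.   ] rel cm [-13.15  -0.23   0.78] F [  6.  -28.5  16.4] w 0.0214 g 25.0
```

View pics/c5.png

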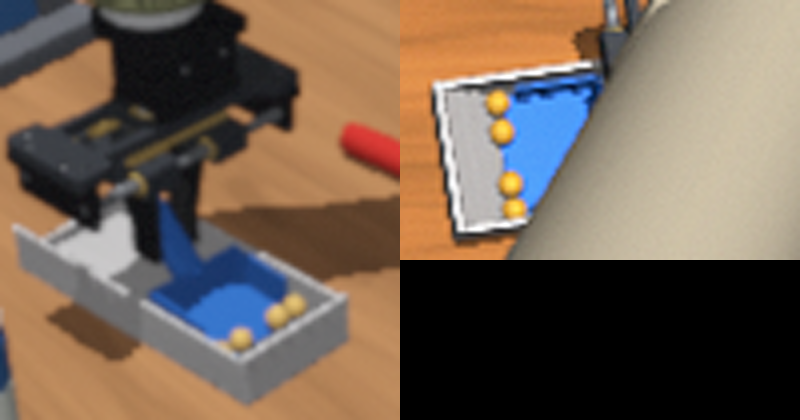

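>>> {"name": "move_arm", "arguments": {
  "steps": [
    {"dx":0,"dy":0,"dz":0,"spin":0},
    {"dx":0,"dy":0,"dz":0,"spin":0},
    {"dx":0.3,"dy":0,"dz":0,"spin":0},
    {"dx":0.3,"dy":0,"dz":0,"spin":0},
    {"dx":0.3,"dy":0,"dz":0,"spin":0},
    {"dx":0,"dy":0,"dz":0,"spin":0}
  ],
  "squeeze": 9
}}

```text
time: 8.7
ee_pos: [0.4908, -0.2088, 0.2206]
eef_rot: [0.666, 0.746, 0.0, 0.004]
ft_force: [6.4, -9.8, 5.3]
width: 0.0218
grip_force: 9.0
```

```bash
python3 - <<'E'
from h import *
rel([.504,-.354,.217])
s=cam("scene");t=cam("top")
b=crop(s,215,130,315,235,4); a=crop(t,350,160,450,225,4)
im=np.zeros((420,800,3),np.uint8); im[:420,:400]=b; im[:260,400:]=a
cv2.imwrite("pics/c6.png",im)
E
```

```text
t 8.70 pos [ 0.4908 -0.2088  0.2206] yaw 96.43 tilt [ 0.006 -0.005 -1.   ] rel cm [-14.57  -0.32   0.44] F [ 6.4 -9.8  5.3] w 0.0218 g 9.0
```

View pics/c6.png

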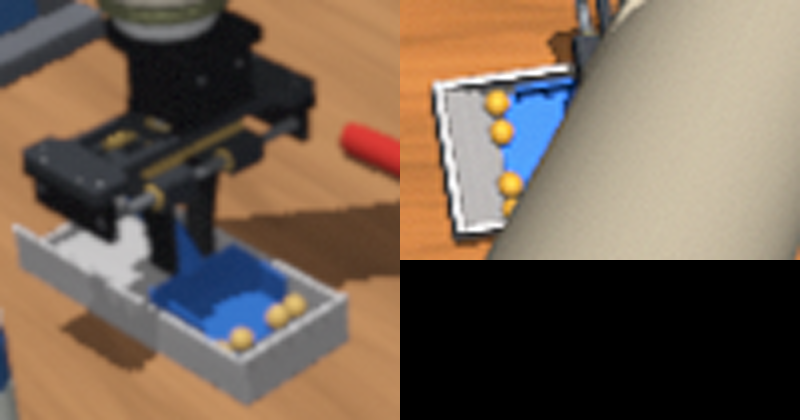

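The scoop stayed flat with its lip on the ramp foot and the balls at the lip, at crop (498,101), (502,131), (511,183) and (510,207). The fingers slid forward along the handle. I'll open, regrip further back, then press the handle down so the pan pivots on its rear edge and the nose rises.

>>> {"name": "move_arm", "arguments": {
  "steps": [
    {"dx":0,"dy":0,"dz":0,"spin":0},
    {"dx":0,"dy":0,"dz":0,"spin":0},
    {"dx":0,"dy":0,"dz":0,"spin":0},
    {"dx":-1,"dy":0,"dz":0,"spin":0},
    {"dx":-1,"dy":0,"dz":0,"spin":0},
    {"dx":-1,"dy":0,"dz":0,"spin":0},
    {"dx":-0.4,"dy":0,"dz":0,"spin":0},
    {"dx":0,"dy":0,"dz":0,"spin":0}
  ],
  "claw": 3.8
}}

```text
time: 9.6
ee_pos: [0.4931, -0.2416, 0.2186]
eef_rot: [0.666, 0.746, -0.0, 0.0]
ft_force: [0.3, -0.2, -0.1]
width: 0.0381
grip_force: 0.0
```

>>> {"name": "move_arm", "arguments": {
  "steps": [
    {"dx":0,"dy":0,"dz":0,"spin":0},
    {"dx":0,"dy":0,"dz":0,"spin":0},
    {"dx":0,"dy":0,"dz":0,"spin":0},
    {"dx":0,"dy":0,"dz":0,"spin":0}
  ],
  "claw": 0.5,
  "squeeze": 25
}}

```text
time: 10.0
ee_pos: [0.4934, -0.2402, 0.2187]
eef_rot: [0.665, 0.746, 0.0, -0.0]
ft_force: [-0.2, 1.5, 0.2]
width: 0.0217
grip_force: 25.0
```

>>> {"name": "move_arm", "arguments": {
  "steps": [
    {"dx":0,"dy":0,"dz":0.2,"spin":0},
    {"dx":0,"dy":0,"dz":0.2,"spin":0},
    {"dx":0,"dy":0,"dz":0.2,"spin":0},
    {"dx":0,"dy":0,"dz":0,"spin":0}
  ]
}}

```text
time: 10.4
ee_pos: [0.4935, -0.2429, 0.2144]
eef_rot: [0.666, 0.746, -0.0, 0.002]
ft_force: [-2.8, -6.4, 14.0]
width: 0.0216
grip_force: 25.0
```

```bash
cat >> h.py <<'E'
T0=np.array([.4905,-.2161,0]); A=np.radians(96.8); AX=np.array([np.cos(A),np.sin(A),0]); LY=np.array([-np.sin(A),np.cos(A),0])
def blobs(c,box,lo,hi,amin):
    x0,y0,x1,y1=box; hsv=cv2.cvtColor(c["img"][y0:y1,x0:x1],cv2.COLOR_RGB2HSV)
    n,l,st,ce=cv2.connectedComponentsWithStats(cv2.inRange(hsv,lo,hi))
    return [(st[i,4],ce[i]+[x0,y0]) for i in range(1,n) if st[i,4]>=amin]
def balls(z=.016):
    for n,box in (("scene",(215,160,315,235)),("top",(355,165,460,222))):
        c=cam(n)
        for a,p in blobs(c,box,(14,90,110),(30,255,255),5):
            X=onz(c,p,z)-T0; print(n,a,p.round(1),"tray xy",(X@AX*1000).round(),(X@LY*1000).round())
def blue(lo=(100,150,40),hi=(125,255,255)):
    c=cam("scene"); x0,y0=215,130
    hsv=cv2.cvtColor(c["img"][y0:235,x0:315],cv2.COLOR_RGB2HSV); m=cv2.inRange(hsv,lo,hi); ys,xs=np.nonzero(m)
    print("blue x",xs.min()+x0,xs.max()+x0,"y",ys.min()+y0,ys.max()+y0,"n",len(xs), "rowmax at",xs[ys.argmax()]+x0)
E
python3 -c "
from h import *
rel([.504,-.354,.217]); balls(); blue()"
```

```text
t 10.40 pos [ 0.4935 -0.2429  0.2144] yaw 96.41 tilt [ 0.003 -0.004 -1.   ] rel cm [-11.15  -0.2   -0.21] F [-2.8 -6.4 14. ] w 0.0216 g 25.0
scene 12 [218.8 160.2] tray xy -248.0 58.0
scene 684 [285.3 171.1] tray xy -53.0 151.0
scene 17 [311.3 160.7] tray xy -36.0 247.0
scene 6 [245.  173.8] tray xy -130.0 61.0
scene 1971 [262.9 219. ] tray xy 68.0 -52.0
scene 44 [286.3 206.4] tray xy 74.0 28.0
scene 24 [272.4 212.8] tray xy 67.0 -17.0
top 15 [366.4 168.4] tray xy 88.0 -80.0
top 16 [374.8 166.6] tray xy 66.0 -82.0
top 13 [385.  166.6] tray xy 41.0 -78.0
top 193 [375.3 175.3] tray xy 69.0 -60.0
top 8 [381.4 170.4] tray xy 52.0 -70.0
top 32 [376.8 184.8] tray xy 69.0 -35.0
top 27 [378.2 192.3] tray xy 69.0 -16.0
top 32 [357.2 203.9] tray xy 124.0 5.0
top 53 [377.8 208.4] tray xy 76.0 23.0
top 16 [357.5 212.2] tray xy 127.0 26.0
top 19 [358.8 218.8] tray xy 126.0 42.0
top 6 [374.5 220.7] tray xy 89.0 52.0
blue x 215 284 y 130 225 n 622 rowmax at 215
```

>>> {"name": "move_arm", "arguments": {
  "steps": [
    {"dx":0,"dy":0,"dz":0.3,"spin":0},
    {"dx":0,"dy":0,"dz":0.3,"spin":0},
    {"dx":0,"dy":0,"dz":0.3,"spin":0},
    {"dx":0,"dy":0,"dz":0,"spin":0}
  ]
}}

```text
time: 10.95
ee_pos: [0.4941, -0.2436, 0.2059]
eef_rot: [0.667, 0.745, -0.0, 0.004]
ft_force: [0.5, -11.3, 12.2]
width: 0.0225
grip_force: 25.0
```

```bash
python3 -c "
from h import *
rel([.504,-.354,.217]); balls(); blue()"
```

```text
t 10.95 pos [ 0.4941 -0.2436  0.2059] yaw 96.40 tilt [ 0.005 -0.005 -1.   ] rel cm [-11.08  -0.24  -1.05] F [  0.5 -11.3  12.2] w 0.0225 g 25.0
scene 50 [221.3 161.2] tray xy -237.0 60.0
scene 5 [270.8 161.4] tray xy -125.0 160.0
scene 618 [286.8 171.5] tray xy -48.0 152.0
scene 17 [311.6 160.8] tray xy -35.0 247.0
scene 8 [235.1 164.6] tray xy -191.0 75.0
scene 6 [245.  176.8] tray xy -117.0 50.0
scene 1918 [263.6 219.8] tray xy 72.0 -53.0
scene 21 [286.2 201.4] tray xy 58.0 44.0
scene 5 [262.2 204.4] tray xy 20.0 -9.0
scene 21 [286.  208.1] tray xy 79.0 22.0
scene 16 [268.2 212.5] tray xy 58.0 -23.0
top 211 [373.9 173.6] tray xy 71.0 -65.0
top 36 [389.5 167.1] tray xy 30.0 -75.0
top 5 [404. 165.] tray xy -6.0 -76.0
top 7 [376.  168.7] tray xy 64.0 -76.0
top 32 [376.9 184. ] tray xy 68.0 -37.0
top 29 [396.4 189.7] tray xy 23.0 -16.0
top 6 [357.  192.5] tray xy 120.0 -23.0
top 19 [357.8 204.9] tray xy 123.0 8.0
top 28 [374.1 205.5] tray xy 84.0 15.0
top 32 [381.2 210.6] tray xy 69.0 30.0
top 36 [358.1 216. ] tray xy 127.0 35.0
top 7 [377.  220.6] tray xy 83.0 53.0
blue x 215 284 y 130 225 n 582 rowmax at 215
```

>>> {"name": "move_arm", "arguments": {
  "steps": [
    {"dx":0,"dy":0,"dz":0.3,"spin":0},
    {"dx":0,"dy":0.25,"dz":0.2,"spin":0},
    {"dx":0,"dy":0.25,"dz":0,"spin":0},
    {"dx":0,"dy":0,"dz":0,"spin":0},
    {"dx":0,"dy":0,"dz":0,"spin":0},
    {"dx":0,"dy":-0.3,"dz":0,"spin":0},
    {"dx":0,"dy":-0.3,"dz":0,"spin":0},
    {"dx":0,"dy":-0.4,"dz":0,"spin":0},
    {"dx":0,"dy":0,"dz":0,"spin":0},
    {"dx":0,"dy":0,"dz":0,"spin":0}
  ]
}}

```text
time: 12.1
ee_pos: [0.4902, -0.2414, 0.1999]
eef_rot: [0.666, 0.746, 0.001, 0.003]
ft_force: [11.5, -4.3, -1.3]
width: 0.0219
grip_force: 25.0
```

```bash
python3 - <<'E'
from h import *
rel([.504,-.354,.217]); balls(); blue()
s=cam("scene");t=cam("top")
b=crop(s,215,130,315,235,4); a=crop(t,350,160,450,225,4)
im=np.zeros((420,800,3),np.uint8); im[:420,:400]=b; im[:260,400:]=a
cv2.imwrite("pics/c7.png",im)
E
```

```text
t 12.10 pos [ 0.4902 -0.2414  0.1999] yaw 96.53 tilt [ 0.007 -0.002 -1.   ] rel cm [-11.35   0.1   -1.68] F [11.5 -4.3 -1.3] w 0.0219 g 25.0
scene 103 [223.3 162.2] tray xy -228.0 60.0
scene 542 [288.7 171.7] tray xy -43.0 155.0
scene 16 [311.2 160.6] tray xy -37.0 247.0
scene 8 [271.5 162.5] tray xy -119.0 157.0
scene 6 [237.2 166.3] tray xy -179.0 73.0
scene 1936 [263.3 219.7] tray xy 71.0 -53.0
scene 17 [273.6 199.9] tray xy 27.0 26.0
scene 22 [287.2 207.8] tray xy 80.0 25.0
top 16 [365.7 166.4] tray xy 89.0 -86.0
top 11 [376.8 166.4] tray xy 61.0 -82.0
top 21 [384.6 167.4] tray xy 43.0 -76.0
top 7 [392.6 165.7] tray xy 22.0 -78.0
top 5 [403.6 165.2] tray xy -5.0 -75.0
top 207 [373.4 174.8] tray xy 73.0 -62.0
top 59 [392.4 188.6] tray xy 32.0 -20.0
top 5 [356.2 198.8] tray xy 125.0 -8.0
top 11 [357.5 203. ] tray xy 123.0 3.0
top 31 [372.8 206. ] tray xy 87.0 16.0
top 15 [357.7 212. ] tray xy 126.0 25.0
top 18 [357.7 217.5] tray xy 128.0 38.0
top 9 [381.7 219. ] tray xy 71.0 50.0
top 8 [375.8 219.9] tray xy 86.0 51.0
blue x 215 289 y 130 225 n 576 rowmax at 215
```

View pics/c7.png

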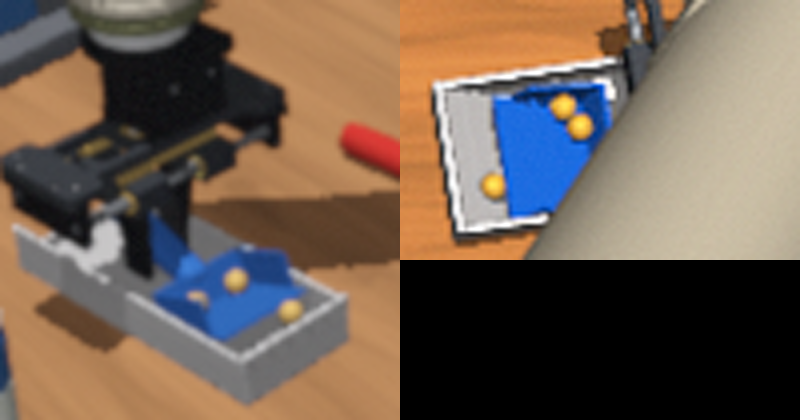

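Three balls are in the tilted pan: top-crop (565,106) and (580,126), and scene-crop (237,278). The fourth, at top-crop (493,184), rests on the ramp. Three is enough, so I'll recentre, grip firmly and lift.

>>> {"name": "move_arm", "arguments": {
  "steps": [
    {"dx":0,"dy":0.2,"dz":0,"spin":0},
    {"dx":0,"dy":0.2,"dz":0,"spin":0},
    {"dx":0,"dy":0,"dz":0,"spin":0},
    {"dx":-0.1,"dy":0,"dz":-0.3,"spin":0},
    {"dx":-0.1,"dy":0,"dz":-0.4,"spin":0},
    {"dx":-0.1,"dy":0,"dz":-0.6,"spin":0},
    {"dx":0,"dy":0,"dz":-0.8,"spin":0},
    {"dx":0,"dy":0,"dz":-1,"spin":0},
    {"dx":0,"dy":0,"dz":-1,"spin":0},
    {"dx":0,"dy":0,"dz":-1,"spin":0}
  ],
  "squeeze": 55
}}

```text
time: 13.35
ee_pos: [0.4926, -0.2436, 0.2508]
eef_rot: [0.666, 0.746, 0.0, 0.0]
ft_force: [0.4, -1.6, -1.5]
width: 0.0212
grip_force: 55.0
```

```bash
python3 - <<'E'
from h import *
rel([.504,-.354,.217])
s=cam("scene");t=cam("top")
for n,c,box in (("scene",s,(215,130,315,235)),("top",t,(355,165,460,222))):
  for a,p in blobs(c,box,(14,90,110),(30,255,255),12): print(n,a,p.round(1))
print(proj(s,[*(telemetry.read_state()["ee_pos"][:2]+.08*AX[:2]),.1]),proj(t,[*(telemetry.read_state()["ee_pos"][:2]+.08*AX[:2]),.1]))
b=crop(s,215,110,315,235,4); a=crop(t,350,160,450,225,4)
im=np.zeros((500,800,3),np.uint8); im[:500,:400]=b; im[:260,400:]=a
cv2.imwrite("pics/c8.png",im)
E
```

```text
t 13.35 pos [ 0.4926 -0.2436  0.2508] yaw 96.53 tilt [ 0.  0. -1.] rel cm [-11.09  -0.13   3.38] F [ 0.4 -1.6 -1.5] w 0.0212 g 55.0
scene 1772 [290.9 154.5]
scene 2334 [258.9 213.3]
scene 19 [272.  184.2]
top 12 [365.9 165.9]
top 187 [377.9 173.6]
top 13 [366.  170.9]
top 64 [396.4 183.8]
top 24 [400.9 201.2]
top 24 [357.6 205.8]
top 38 [358.1 215.7]
[271.60493789 181.09055009] [390.77663971 191.57299419]
```

Three balls are visible in the lifted scoop: a top-view pair at (396,184), one at (401,201), and scene (272,184). The extra load of about 1.5 N fits the scoop plus three balls. Carrying it to the bowl.

>>> {"name": "move_arm", "arguments": {
  "steps": [
    {"dx":0,"dy":0,"dz":-1.2,"spin":0},
    {"dx":0,"dy":0,"dz":-1.3,"spin":0},
    {"dx":0,"dy":0,"dz":-1.3,"spin":0},
    {"dx":0,"dy":0,"dz":-1.3,"spin":0},
    {"dx":0,"dy":0,"dz":-1.3,"spin":0},
    {"dx":0.3,"dy":0.1,"dz":-1.3,"spin":0},
    {"dx":0.7,"dy":0.2,"dz":-1.2,"spin":0},
    {"dx":1.2,"dy":0.3,"dz":-0.9,"spin":0},
    {"dx":1.6,"dy":0.4,"dz":-0.5,"spin":0},
    {"dx":2,"dy":0.4,"dz":0,"spin":0},
    {"dx":2,"dy":0.4,"dz":0,"spin":0},
    {"dx":2,"dy":0.4,"dz":0,"spin":0}
  ]
}}

```text
time: 14.65
ee_pos: [0.5034, -0.1423, 0.3533]
eef_rot: [0.666, 0.746, 0.0, -0.0]
ft_force: [1.0, -0.4, -1.4]
width: 0.0215
grip_force: 55.0
```

>>> {"name": "move_arm", "arguments": {
  "steps": [
    {"dx":2,"dy":0.4,"dz":0,"spin":0},
    {"dx":2,"dy":0.4,"dz":0,"spin":0},
    {"dx":2,"dy":0.4,"dz":0,"spin":0},
    {"dx":2,"dy":0.4,"dz":0,"spin":0},
    {"dx":2,"dy":0.4,"dz":0,"spin":0},
    {"dx":2,"dy":0.4,"dz":0,"spin":0},
    {"dx":2,"dy":0.4,"dz":0,"spin":0},
    {"dx":2,"dy":0.4,"dz":0,"spin":0},
    {"dx":2,"dy":0.4,"dz":0,"spin":0},
    {"dx":2,"dy":0.4,"dz":0,"spin":0},
    {"dx":2,"dy":0.4,"dz":0,"spin":0},
    {"dx":2,"dy":0.4,"dz":0,"spin":0}
  ]
}}

```text
time: 15.85
ee_pos: [0.5234, 0.1016, 0.3532]
eef_rot: [0.665, 0.746, 0.0, -0.0]
ft_force: [0.7, -0.2, -1.8]
width: 0.0214
grip_force: 55.0
```

```bash
python3 - <<'E'
from h import *
rel([.540,.2785,.354])
E
```

```text
t 15.85 pos [0.5234 0.1016 0.3532] yaw 96.56 tilt [-0.  0. -1.] rel cm [17.39  3.67 -0.07] F [ 0.7 -0.2 -1.8] w 0.0214 g 55.0
```

>>> {"name": "move_arm", "arguments": {
  "steps": [
    {"dx":2,"dy":0.4,"dz":0,"spin":0},
    {"dx":2,"dy":0.4,"dz":0,"spin":0},
    {"dx":2,"dy":0.4,"dz":0,"spin":0},
    {"dx":2,"dy":0.4,"dz":0,"spin":0},
    {"dx":2,"dy":0.4,"dz":0,"spin":0},
    {"dx":1.9,"dy":0.4,"dz":0,"spin":0},
    {"dx":1.6,"dy":0.4,"dz":0,"spin":0},
    {"dx":1.3,"dy":0.4,"dz":0,"spin":0},
    {"dx":1,"dy":0.2,"dz":0,"spin":0},
    {"dx":0.7,"dy":0.2,"dz":0,"spin":0},
    {"dx":0.5,"dy":0,"dz":0,"spin":0},
    {"dx":0.2,"dy":0,"dz":0,"spin":0}
  ]
}}

```text
time: 17.05
ee_pos: [0.5399, 0.2752, 0.3527]
eef_rot: [0.666, 0.746, -0.0, -0.0]
ft_force: [-1.3, -0.0, -1.9]
width: 0.0212
grip_force: 55.0
```

```bash
cat >> h.py <<'E'
def look(name=None):
    s=cam("scene");t=cam("top")
    for n,c,box in (("scene",s,(350,170,490,370)),("top",t,(120,130,280,230))):
        x0,y0,x1,y1=box; hsv=cv2.cvtColor(c["img"][y0:y1,x0:x1],cv2.COLOR_RGB2HSV)
        m=cv2.inRange(hsv,(100,150,40),(125,255,255)); ys,xs=np.nonzero(m)
        if len(xs): print(n,"blue n",len(xs),"x",xs.min()+x0,xs.max()+x0,"y",ys.min()+y0,ys.max()+y0)
        for a,p in blobs(c,box,(19,90,110),(30,255,255),8): print(n,"yel",a,p.round(1))
    if name:
        im=np.zeros((600,800,3),np.uint8); b=crop(s,350,170,483,370,3); a=crop(t,120,130,253,230,3); im[:600,:399]=b; im[:300,400:799]=a; cv2.imwrite(name,im)
E
python3 - <<'E'
from h import *
rel([.540,.2785,.354]); look("pics/c9.png")
E
```

```text
t 17.05 pos [0.5399 0.2752 0.3527] yaw 96.52 tilt [-0. -0. -1.] rel cm [ 0.32  0.05 -0.13] F [-1.3 -0.  -1.9] w 0.0212 g 55.0
scene blue n 1533 x 389 448 y 248 293
scene yel 18 [372.8 219.8]
scene yel 24 [391.6 240.8]
scene yel 41 [419.1 265.9]
scene yel 18 [408.7 274.3]
top blue n 81 x 188 205 y 155 164
top yel 199 [274.3 149.8]
```

>>> {"name": "move_arm", "arguments": {
  "steps": [
    {"dx":0,"dy":0,"dz":0,"spin":0},
    {"dx":0,"dy":0,"dz":0,"spin":0},
    {"dx":0,"dy":0,"dz":0,"spin":0},
    {"dx":0,"dy":0,"dz":0,"spin":0},
    {"dx":0,"dy":0,"dz":0,"spin":0}
  ],
  "squeeze": 8
}}

```text
time: 17.65
ee_pos: [0.5399, 0.275, 0.3528]
eef_rot: [0.666, 0.746, 0.0, -0.0]
ft_force: [-0.2, -0.1, -0.8]
width: 0.0222
grip_force: 8.0
```

```bash
python3 - <<'E'
from h import *
rel([.540,.2785,.354]); look()
E
```

```text
t 17.65 pos [0.5399 0.275  0.3528] yaw 96.52 tilt [-0.  0. -1.] rel cm [ 0.35  0.05 -0.12] F [-0.2 -0.1 -0.8] w 0.0222 g 8.0
scene blue n 1528 x 389 442 y 248 304
scene yel 17 [372.9 219.6]
scene yel 23 [391.6 240.7]
scene yel 43 [414.9 269.9]
scene yel 31 [404.3 279.4]
top blue n 55 x 189 202 y 154 162
top yel 200 [274.2 149.7]
top yel 11 [190.7 201.9]
```

>>> {"name": "move_arm", "arguments": {
  "steps": [
    {"dx":0,"dy":0,"dz":0,"spin":0},
    {"dx":0,"dy":0,"dz":0,"spin":0},
    {"dx":0,"dy":0,"dz":0,"spin":0},
    {"dx":0,"dy":0,"dz":0,"spin":0}
  ],
  "squeeze": 5
}}

```text
time: 18.15
ee_pos: [0.5399, 0.2751, 0.3527]
eef_rot: [0.666, 0.746, 0.0, -0.0]
ft_force: [0.2, 0.4, -0.8]
width: 0.0222
grip_force: 5.0
```

```bash
python3 - <<'E'
from h import *
rel([.540,.2785,.354]); look()
E
```

```text
t 18.15 pos [0.5399 0.2751 0.3527] yaw 96.54 tilt [-0.  0. -1.] rel cm [ 0.34  0.05 -0.13] F [ 0.2  0.4 -0.8] w 0.0222 g 5.0
scene blue n 1429 x 387 434 y 248 309
scene yel 15 [373.2 219.5]
scene yel 23 [391.8 241. ]
scene yel 38 [423.8 283. ]
scene yel 58 [413. 296.]
top blue n 24 x 188 196 y 154 159
top yel 200 [274.2 149.7]
top yel 17 [190.9 201.4]
```

The grip lets the scoop pivot slowly and the balls are moving to the nose. Holding on at a slightly lower squeeze.

>>> {"name": "move_arm", "arguments": {
  "steps": [
    {"dx":0,"dy":0,"dz":0,"spin":0},
    {"dx":0,"dy":0,"dz":0,"spin":0},
    {"dx":0,"dy":0,"dz":0,"spin":0},
    {"dx":0,"dy":0,"dz":0,"spin":0},
    {"dx":0,"dy":0,"dz":0,"spin":0},
    {"dx":0,"dy":0,"dz":0,"spin":0}
  ],
  "squeeze": 5
}}

```text
time: 18.85
ee_pos: [0.5399, 0.2751, 0.3528]
eef_rot: [0.666, 0.746, 0.0, -0.0]
ft_force: [-0.5, 0.4, -0.4]
width: 0.0222
grip_force: 5.0
```

```bash
python3 - <<'E'
from h import *
rel([.540,.2785,.354]); look("pics/c10.png")
s=cam("scene");t=cam("top")
E
```

```text
t 18.85 pos [0.5399 0.2751 0.3528] yaw 96.53 tilt [ 0.  0. -1.] rel cm [ 0.34  0.05 -0.12] F [-0.5  0.4 -0.4] w 0.0222 g 5.0
scene blue n 1650 x 386 434 y 248 309
scene yel 14 [373.4 219.4]
scene yel 23 [391.8 241. ]
scene yel 67 [444.9 327.1]
top blue n 23 x 188 196 y 154 159
top yel 200 [274.2 149.7]
top yel 17 [190.9 201.4]
```

View pics/c10.png

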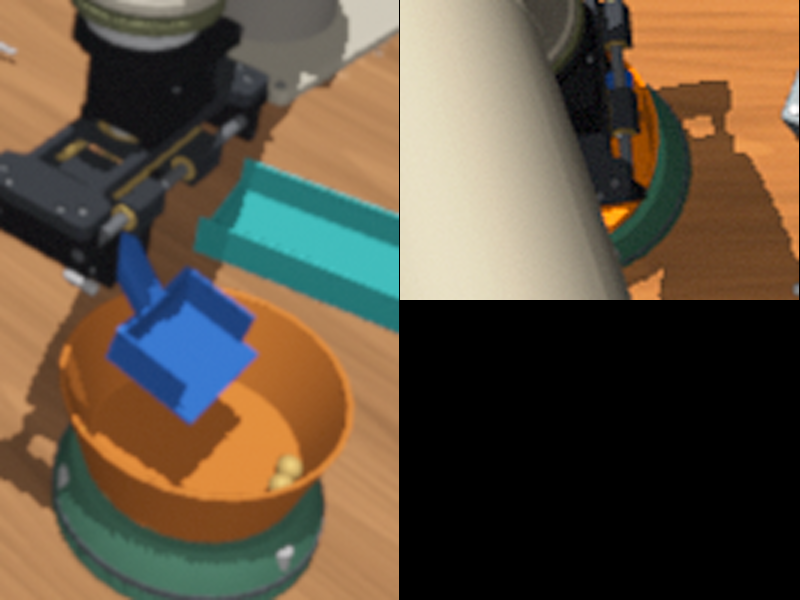

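Two balls show in the bowl, at crop (289,466) and (280,483). The pan looks empty, so the third is probably hidden behind the near rim. I'll grip firmly, rise, back off, and check the bowl in the top view by ball colour.

>>> {"name": "move_arm", "arguments": {
  "steps": [
    {"dx":0,"dy":0,"dz":0,"spin":0},
    {"dx":0,"dy":0,"dz":-1.5,"spin":0},
    {"dx":0,"dy":0,"dz":-2,"spin":0},
    {"dx":-1.5,"dy":0,"dz":-0.5,"spin":0},
    {"dx":-3,"dy":-0.5,"dz":0,"spin":0},
    {"dx":-3.5,"dy":-0.7,"dz":0,"spin":0},
    {"dx":-3.5,"dy":-0.7,"dz":0,"spin":0},
    {"dx":-3.5,"dy":-0.7,"dz":0,"spin":0},
    {"dx":-3.5,"dy":-0.7,"dz":0,"spin":0},
    {"dx":-3.5,"dy":-0.7,"dz":0,"spin":0},
    {"dx":-3.5,"dy":-0.7,"dz":0,"spin":0},
    {"dx":-3.5,"dy":-0.7,"dz":0,"spin":0}
  ],
  "squeeze": 35
}}

```text
time: 20.25
ee_pos: [0.5185, -0.0219, 0.393]
eef_rot: [0.666, 0.746, 0.0, -0.0]
ft_force: [-0.2, -0.4, -0.6]
width: 0.0214
grip_force: 35.0
```

```bash
cat >> h.py <<'E'
def hough(c,box,k=6):
    x0,y0,x1,y1=box; g=cv2.resize(c["img"][y0:y1,x0:x1],None,fx=k,fy=k,interpolation=cv2.INTER_CUBIC)
    hsv=cv2.cvtColor(g,cv2.COLOR_RGB2HSV); return g,hsv
E
python3 - <<'E'
from h import *
rel([.540,.2785,.354])
s=cam("scene");t=cam("top")
for n,c,box in (("scene",s,(365,260,470,350)),("top",t,(125,135,215,222))):
    for a,p in blobs(c,box,(19,60,110),(33,255,255),4): print(n,"bowl yel",a,p.round(1),onz(c,p,.063).round(3))
for n,c,box in (("top",t,(355,165,460,222)),("scene",s,(215,160,305,225))):
    for a,p in blobs(c,box,(17,120,150),(30,255,255),4):
        X=onz(c,p,.012)-T0; print(n,"tray",a,p.round(1),"tray xy",(X@AX*1000).round(),(X@LY*1000).round())
E
```

```text
t 20.25 pos [ 0.5185 -0.0219  0.393 ] yaw 96.48 tilt [ 0.     0.001 -1.   ] rel cm [29.6   5.52  3.92] F [-0.2 -0.4 -0.6] w 0.0214 g 35.0
scene bowl yel 67 [444.9 326.9] [0.505 0.399 0.063]
top bowl yel 26 [150.5 173. ] [0.551 0.403 0.063]
top bowl yel 55 [150.  190.1] [0.509 0.402 0.063]
top tray 25 [404.4 202.4] tray xy 8.0 17.0
scene tray 9 [267. 200.] tray xy 10.0 17.0
```

The top view shows three balls in the bowl: a pair at ≈(0.509,0.402) and one at (0.551,0.403), about 58 mm from the axis. The fourth is on the tray floor at tray (8,17) mm. I'll return the scoop to the -x end.

>>> {"name": "move_arm", "arguments": {
  "steps": [
    {"dx":-3.5,"dy":-0.5,"dz":0,"spin":0},
    {"dx":-3.5,"dy":-0.5,"dz":0,"spin":0},
    {"dx":-3.5,"dy":-0.5,"dz":0,"spin":0},
    {"dx":-3.5,"dy":-0.5,"dz":0,"spin":0},
    {"dx":-3.5,"dy":-0.5,"dz":0,"spin":0},
    {"dx":-3.5,"dy":-0.5,"dz":0,"spin":0},
    {"dx":-3.5,"dy":-0.5,"dz":0,"spin":0},
    {"dx":-3.5,"dy":-0.5,"dz":0,"spin":0},
    {"dx":-2,"dy":-0.5,"dz":0,"spin":0},
    {"dx":-1.5,"dy":-0.4,"dz":0,"spin":0},
    {"dx":0,"dy":0,"dz":0,"spin":0},
    {"dx":0,"dy":0,"dz":0,"spin":0}
  ]
}}

```text
time: 21.55
ee_pos: [0.5062, -0.3376, 0.3926]
eef_rot: [0.666, 0.746, 0.0, -0.0]
ft_force: [-0.6, 1.1, -0.8]
width: 0.0217
grip_force: 35.0
```

```bash
cat >> h.py <<'E'
def scoopfit(free_grip=True):
    """pitch of the scoop from blue silhouette corners is hard; report blue extents in scene"""
    c=cam("scene"); hsv=cv2.cvtColor(c["img"],cv2.COLOR_RGB2HSV); m=cv2.inRange(hsv,(105,150,40),(118,255,255)); 
    g=telemetry.read_state()["ee_pos"]-[0,0,.164]; yx=np.radians(96.5); ax=np.array([np.cos(yx),np.sin(yx),0]); ly=np.array([-ax[1],ax[0],0])
    u0=proj(c,g+.066*ax-[0,0,.04]).astype(int); n,l,st,ce=cv2.connectedComponentsWithStats(m)
    best=None
    for deg in range(-20,61,2):
        p=np.radians(deg); R=lambda x,z:(x*np.cos(p)+z*np.sin(p))*ax+(-x*np.sin(p)+z*np.cos(p))*np.array([0,0,1.])
        mm=np.zeros(m.shape,np.uint8)
        for y0 in (-.038,.038):
            cv2.fillPoly(mm,[np.int32([proj(c,g+R(x,z)+y0*ly) for x,z in ((.034,-.049),(.098,-.049),(.086,-.021),(.034,-.021))])],255)
        cv2.fillPoly(mm,[np.int32([proj(c,g+R(x,-.049)+y*ly) for x,y in ((.034,-.038),(.098,-.038),(.098,.038),(.034,.038))])],255)
        box=(slice(max(u0[1]-45,0),u0[1]+45),slice(max(u0[0]-50,0),u0[0]+50))
        i=(mm[box]&m[box]).astype(bool).sum()/max(1,(mm[box]|m[box]).astype(bool).sum())
        if best is None or i>best[0]: best=(round(i,3),deg)
    print("IoU, nose-down deg",best)
E
python3 - <<'E'
from h import *
rel([*(T0-.125*AX)[:2],.219]); scoopfit()
E
```

```text
t 21.55 pos [ 0.5062 -0.3376  0.3926] yaw 96.50 tilt [-0.     0.001 -1.   ] rel cm [-0.26 -0.12 17.36] F [-0.6  1.1 -0.8] w 0.0217 g 35.0
IoU, nose-down deg (np.float64(0.324), 8)
```

>>> {"name": "move_arm", "arguments": {
  "steps": [
    {"dx":-0.2,"dy":-0.1,"dz":2,"spin":0},
    {"dx":0,"dy":0,"dz":2.5,"spin":0},
    {"dx":0,"dy":0,"dz":2.5,"spin":0},
    {"dx":0,"dy":0,"dz":2.5,"spin":0},
    {"dx":0,"dy":0,"dz":2,"spin":0},
    {"dx":0,"dy":0,"dz":1.5,"spin":0},
    {"dx":0,"dy":0,"dz":0,"spin":0},
    {"dx":0,"dy":0,"dz":0,"spin":0}
  ],
  "squeeze": 14
}}

```text
time: 22.4
ee_pos: [0.506, -0.3395, 0.2633]
eef_rot: [0.665, 0.746, 0.0, 0.0]
ft_force: [0.8, -0.3, 0.1]
width: 0.0219
grip_force: 14.0
```

>>> {"name": "move_arm", "arguments": {
  "steps": [
    {"dx":0,"dy":0,"dz":0.6,"spin":0},
    {"dx":0,"dy":0,"dz":0.6,"spin":0},
    {"dx":0,"dy":0,"dz":0.6,"spin":0},
    {"dx":0,"dy":0,"dz":0.6,"spin":0},
    {"dx":0,"dy":0,"dz":0.4,"spin":0},
    {"dx":0,"dy":0,"dz":0.4,"spin":0},
    {"dx":0,"dy":0,"dz":0.4,"spin":0},
    {"dx":0,"dy":0,"dz":0,"spin":0}
  ]
}}

```text
time: 23.2
ee_pos: [0.5056, -0.3401, 0.2266]
eef_rot: [0.666, 0.746, -0.0, 0.0]
ft_force: [0.6, -1.4, 3.0]
width: 0.0218
grip_force: 14.0
```

```bash
python3 - <<'E'
from h import *
rel([*(T0-.125*AX)[:2],.219]); scoopfit()
c=cam("top")
for a,p in blobs(c,(355,165,460,222),(17,120,150),(30,255,255),4):
    X=onz(c,p,.012)-T0; print("ball",a,p.round(1),"tray xy",(X@AX*1000).round(),(X@LY*1000).round())
hsv=cv2.cvtColor(c["img"],cv2.COLOR_RGB2HSV)[165:215,360:470]; m=cv2.inRange(hsv,(100,150,40),(125,255,255)); n,l,st,ce=cv2.connectedComponentsWithStats(m)
for i in range(1,n):
    if st[i,4]>15:
        ys,xs=np.nonzero(l==i); k=xs<xs.min()+3; X=onz(c,(xs.min()+360,ys[k].mean()+165),.0065)-T0; print("blue",st[i],"nose tray x",(X@AX*1000).round(),(X@LY*1000).round())
E
```

```text
t 23.20 pos [ 0.5056 -0.3401  0.2266] yaw 96.51 tilt [ 0. -0. -1.] rel cm [-0.01 -0.04  0.76] F [ 0.6 -1.4  3. ] w 0.0218 g 14.0
IoU, nose-down deg (np.float64(0.382), 0)
ball 25 [404.4 202.4] tray xy 8.0 17.0
blue [ 58   9  28  31 499] nose tray x -34.0 -22.0
```

>>> {"name": "move_arm", "arguments": {
  "steps": [
    {"dx":0,"dy":0,"dz":0.3,"spin":0},
    {"dx":0,"dy":0,"dz":0.3,"spin":0},
    {"dx":0,"dy":0,"dz":0.2,"spin":0},
    {"dx":0,"dy":0,"dz":0,"spin":0}
  ],
  "squeeze": 10
}}

```text
time: 23.7
ee_pos: [0.5056, -0.3395, 0.2182]
eef_rot: [0.666, 0.746, 0.0, -0.0]
ft_force: [0.8, -0.1, 0.3]
width: 0.022
grip_force: 10.0
```

>>> {"name": "move_arm", "arguments": {
  "steps": [
    {"dx":0,"dy":0,"dz":0,"spin":0},
    {"dx":0,"dy":0,"dz":0,"spin":0},
    {"dx":0,"dy":0,"dz":0,"spin":0},
    {"dx":0,"dy":0,"dz":0,"spin":0},
    {"dx":0,"dy":0,"dz":0,"spin":0}
  ],
  "claw": 6
}}

```text
time: 24.2
ee_pos: [0.5056, -0.3398, 0.2187]
eef_rot: [0.666, 0.746, 0.0, -0.0]
ft_force: [0.1, -0.9, 0.2]
width: 0.0535
grip_force: 0.0
```

>>> {"name": "move_arm", "arguments": {
  "steps": [
    {"dx":0,"dy":0,"dz":-1,"spin":0},
    {"dx":0,"dy":0,"dz":-2.5,"spin":0},
    {"dx":0,"dy":0,"dz":-3,"spin":0},
    {"dx":0,"dy":0,"dz":-3,"spin":0},
    {"dx":0,"dy":0,"dz":-3,"spin":0},
    {"dx":0,"dy":0,"dz":-3,"spin":0},
    {"dx":3,"dy":0,"dz":0,"spin":0},
    {"dx":4,"dy":1,"dz":0,"spin":0},
    {"dx":4,"dy":1,"dz":0,"spin":0},
    {"dx":4,"dy":1,"dz":0,"spin":0},
    {"dx":4,"dy":1,"dz":0,"spin":0},
    {"dx":4,"dy":1,"dz":0,"spin":0}
  ],
  "claw": 6
}}

```text
time: 25.4
ee_pos: [0.529, -0.1042, 0.3746]
eef_rot: [0.666, 0.746, 0.0, 0.0]
ft_force: [0.4, -0.1, -0.8]
width: 0.06
grip_force: 0.0
```

```bash
python3 - <<'E'
from h import *
rel([.590,.0945,.35])
c=cam("top"); s=cam("scene")
for n,c,box in (("top",c,(360,165,500,215)),("scene",s,(205,140,305,230))):
    x0,y0,x1,y1=box; hsv=cv2.cvtColor(c["img"],cv2.COLOR_RGB2HSV)[y0:y1,x0:x1]; m=cv2.inRange(hsv,(100,150,40),(125,255,255)); k,l,st,ce=cv2.connectedComponentsWithStats(m)
    i=1+st[1:,4].argmax(); ys,xs=np.nonzero(l==i); q=np.c_[xs,ys]; print(n,"blue",st[i]+[x0,y0,0,0,0])
    # predicted extents for level pose, pan at tray x
    for px in (-.075,-.066,-.058):
        pan=T0+px*AX+[0,0,.004]; P3=[pan+x*AX+y*LY+[0,0,z] for x,z in ((.032,0),(.020,.028),(-.032,.028),(-.032,0)) for y in (-.038,.038)]+[pan+x*AX+y*LY+[0,0,z] for x,z in ((-.0946,.0834),(-.1048,.0712)) for y in (-.011,.011)]
        u=np.array([proj(c,X) for X in P3]); print("  pred",px,u.min(0).round(1),(u.max(0)-u.min(0)).round(1))
E
```

```text
t 25.40 pos [ 0.529  -0.1042  0.3746] yaw 96.51 tilt [ 0.001  0.    -1.   ] rel cm [19.05  8.31  2.47] F [ 0.4 -0.1 -0.8] w 0.06 g 0.0
top blue [ 420  174   60   34 1041]
  pred -0.075 [420.2 172.4] [67.8 35.8]
  pred -0.066 [416.7 172.9] [67.5 35.8]
  pred -0.058 [413.5 173.3] [67.3 35.8]
scene blue [219 160  43  42 638]
  pred -0.075 [212.2 154.4] [47.4 49.1]
  pred -0.066 [214.2 155.5] [47.6 49.3]
  pred -0.058 [216.  156.4] [47.7 49.5]
```

```bash
python3 - <<'E'
from h import *
now={n:cam(n)["img"] for n in("top","scene")}
for n,box in (("top",(360,165,500,215)),("scene",(205,140,305,230))):
    for nm,img in (("start",cv2.imread(f"pics/{n}0.png")[:,:,::-1]),("now",now[n])):
        x0,y0,x1,y1=box; hsv=cv2.cvtColor(np.ascontiguousarray(img),cv2.COLOR_RGB2HSV)[y0:y1,x0:x1]; m=cv2.inRange(hsv,(100,150,40),(125,255,255)); k,l,st,ce=cv2.connectedComponentsWithStats(m)
        i=1+st[1:,4].argmax(); ys,xs=np.nonzero(l==i); q=l==i
        print(n,nm,st[i],"centroid",ce[i].round(1))
        if n=="top": print("  col heights",[int(q[:,j].sum()) for j in range(55,130,5)],"mid",[round(float(np.nonzero(q[:,j])[0].mean()),1) if q[:,j].any() else None for j in range(55,130,5)])
E
```

```text
top start [  61    7   64   35 1159] centroid [84.1 23.1]
  col heights [0, 0, 29, 33, 32, 32, 32, 21, 8, 8, 9, 9, 9, 8, 0] mid [None, None, 27.0, 25.0, 24.5, 23.5, 23.5, 28.0, 21.5, 20.5, 19.0, 18.0, 17.0, 15.5, None]
top now [  56    9   64   34 1135] centroid [79.2 24.3]
  col heights [0, 27, 32, 31, 31, 32, 20, 8, 8, 9, 9, 9, 8, 0, 0] mid [None, 27.0, 26.5, 26.0, 25.0, 24.5, 29.5, 22.5, 21.5, 20.0, 19.0, 18.0, 16.5, None, None]
scene start [ 12  18  41  42 620] centroid [32.8 43.1]
scene now [ 14  20  43  42 638] centroid [36.2 44.8]
```

The scoop's blob in the top view has the same shape as at the start, shifted 5 px (~11 mm) forward, so it stands level in the tray and is released. Now the button, with the fingers closed.

>>> {"name": "move_arm", "arguments": {
  "steps": [
    {"dx":3.5,"dy":1.4,"dz":0,"spin":0},
    {"dx":3.5,"dy":1.4,"dz":0,"spin":0},
    {"dx":3.5,"dy":1.4,"dz":0,"spin":0},
    {"dx":3.5,"dy":1.4,"dz":0,"spin":0},
    {"dx":2.5,"dy":1.4,"dz":0,"spin":0},
    {"dx":2.5,"dy":1.3,"dz":0,"spin":0},
    {"dx":0,"dy":0,"dz":1.5,"spin":0},
    {"dx":0,"dy":0,"dz":2,"spin":0},
    {"dx":0,"dy":0,"dz":2,"spin":0},
    {"dx":0,"dy":0,"dz":1.5,"spin":0},
    {"dx":0,"dy":0,"dz":0,"spin":0},
    {"dx":0,"dy":0,"dz":0,"spin":0}
  ],
  "claw": 0,
  "squeeze": 20
}}

```text
time: 26.8
ee_pos: [0.5902, 0.0917, 0.3042]
eef_rot: [0.666, 0.746, -0.0, 0.0]
ft_force: [1.0, 0.6, 1.1]
width: 0.0003
grip_force: 0.0
```

```bash
python3 - <<'E'
from h import *
rel([.5895,.0935,.2822])
s=cam("scene")
for a,p in blobs(s,(280,230,330,290),(24,150,120),(34,255,255),20): print("scene yellow",a,p)
E
```

```text
t 26.80 pos [0.5902 0.0917 0.3042] yaw 96.46 tilt [ 0. -0. -1.] rel cm [ 0.19 -0.05  2.2 ] F [1.  0.6 1.1] w 0.0003 g 0.0
scene yellow 200 [303.86 252.65]
```

>>> {"name": "move_arm", "arguments": {
  "steps": [
    {"dx":0.2,"dy":0,"dz":0.6,"spin":0},
    {"dx":0,"dy":0,"dz":0.6,"spin":0},
    {"dx":0,"dy":0,"dz":0.6,"spin":0},
    {"dx":0,"dy":0,"dz":0.5,"spin":0},
    {"dx":0,"dy":0,"dz":0.3,"spin":0},
    {"dx":0,"dy":0,"dz":0.2,"spin":0},
    {"dx":0,"dy":0,"dz":0,"spin":0},
    {"dx":0,"dy":0,"dz":0,"spin":0}
  ]
}}

```text
time: 27.65
ee_pos: [0.5897, 0.0947, 0.276]
eef_rot: [0.666, 0.746, 0.0, -0.0]
ft_force: [-3.0, -0.6, 7.0]
width: 0.0004
grip_force: 3.0
```

```bash
python3 - <<'E'
from h import *
for i in range(4):
    rel([.5895,.0935,.2697]); cam("scene")
E
```

```text
t 27.65 pos [0.5897 0.0947 0.276 ] yaw 96.54 tilt [-0.  0. -1.] rel cm [-0.11 -0.04  0.63] F [-3.  -0.6  7. ] w 0.0004 g 3.0
t 27.70 pos [0.5897 0.0946 0.276 ] yaw 96.53 tilt [-0.  0. -1.] rel cm [-0.11 -0.04  0.63] F [-3.6  0.3  6.4] w 0.0007 g 3.0
t 27.75 pos [0.5897 0.0947 0.276 ] yaw 96.53 tilt [-0.  0. -1.] rel cm [-0.11 -0.04  0.63] F [-3.4 -0.4  5.8] w 0.0007 g 3.0
t 27.80 pos [0.5897 0.0947 0.276 ] yaw 96.53 tilt [-0.  0. -1.] rel cm [-0.11 -0.04  0.63] F [-3.5  0.4  5.9] w 0.0008 g 3.0
```

At 6.2 mm the force is about 6 N, which matches the spring. I'll press the remaining 6.3 mm.

>>> {"name": "move_arm", "arguments": {
  "steps": [
    {"dx":0,"dy":0,"dz":0.2,"spin":0},
    {"dx":0,"dy":0,"dz":0.2,"spin":0},
    {"dx":0,"dy":0,"dz":0.2,"spin":0},
    {"dx":0,"dy":0,"dz":0,"spin":0},
    {"dx":0,"dy":0,"dz":0,"spin":0},
    {"dx":0,"dy":0,"dz":0,"spin":0},
    {"dx":0,"dy":0,"dz":0,"spin":0},
    {"dx":0,"dy":0,"dz":0,"spin":0},
    {"dx":0,"dy":0,"dz":0,"spin":0},
    {"dx":0,"dy":0,"dz":0,"spin":0},
    {"dx":0,"dy":0,"dz":0,"spin":0},
    {"dx":0,"dy":0,"dz":0,"spin":0}
  ]
}}

```text
time: 29.05
ee_pos: [0.5898, 0.0946, 0.2702]
eef_rot: [0.666, 0.746, 0.0, -0.0]
ft_force: [-3.8, 0.0, 7.8]
width: 0.0002
grip_force: 4.0
```

```bash
python3 - <<'E'
from h import *
s=cam("scene"); t=cam("top"); rel([.5895,.0935,.2697])
print("bowl",[(a,p.round(1)) for a,p in blobs(t,(125,135,215,222),(19,60,110),(33,255,255),4)])
hsv=cv2.cvtColor(s["img"],cv2.COLOR_RGB2HSV)
m=cv2.inRange(hsv[240:290,290:330],(24,150,100),(34,255,255)); g=cv2.inRange(hsv[255:285,306:322],(45,80,40),(85,255,255))
for n,q,o in(("yellow",m,240),("green",g,255)):
    ys,xs=np.nonzero(q); print(n,len(xs),ys.min()+o,ys.max()+o,round(ys.mean()+o,1))
# expected disc-top centre row at 12.5mm pressed vs rest
for z in (.1,.0875,.08): print(z,proj(s,[.5895,.0935,z]).round(1))
E
```

```text
t 29.15 pos [0.5898 0.0946 0.2702] yaw 96.53 tilt [-0.     0.001 -1.   ] rel cm [-0.11 -0.04  0.05] F [-4.   0.4  8.8] w 0.0006 g 4.0
bowl [(np.int32(2107), array([176.3, 182.5])), (np.int32(26), array([150.5, 173. ])), (np.int32(58), array([150. , 190.4]))]
yellow 125 250 265 259.2
green 11 271 272 271.5
0.1 [304.8 249.8]
0.0875 [304.9 254.2]
0.08 [304.9 256.8]
```

The button is pressed about 12 mm at about 8 N and holding steady. Three balls are in the bowl and the scoop is standing. Handing in.

```bash
python3 -c "
from bench import job
print(job.close_job())"
```

```text
the job is handed in; nothing more can be done
None
```

I handed the job in with three balls in the bowl, the scoop standing released in the tray, and the button held about 12 mm down at about 8 N; the fourth ball stayed in the tray, and no verdict came back.

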